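# Find the thread hand of a fan's blade cap and hold the cap lifted off

## Robot

A 6-joint arm with a two-finger parallel gripper is mounted at the origin on the work surface. World frame = base frame: x ahead of the robot, y to its left, z up, the work surface at z = 0. Lengths are in m, angles in rad, forces in N, time in s.
With the tool pointing down it reaches from about 0.3 to 0.775 m from the base axis. Payload 14.6 kg.
Tool frame: the origin (TCP) lies at the very end of the fingers, on their centre line; the grasp point (between the pads) lies 19 mm behind it (ctrl.hold_point_z is the z of the grasp point in the tool frame, in m); z points along the fingers, y is the direction in which the jaws open and shut (so a half turn about z gives the same grasp; the last joint's range is limited). The gripper opens to 94 mm and grips with 3 to 60 N. Pads are 16 mm wide; open, the fingers measure 119 mm over their backs; the gripper's body (75 mm by 177 mm) begins 78 mm behind the grasp point.
Start: joints at [1.219, 0.3, 1.521, -0, 1.321, -0.067], TCP at [0.155, 0.528, 0.205] pointing down, gripper open.
Joint ranges: [-3.03, 3.03], [-0.79, 2.21], [0.23, 2.52], [-1.04, 4.18], [0, 3.07], [-2.55, 2.55]. Speed limits (rad/s): [2.22, 2.22, 2.57, 3.14, 3.14, 3.14].

## Interface

Orientations are given as [roll, pitch, yaw] about the fixed x, y, z axes, in that order (R = Rz(yaw) Ry(pitch) Rx(roll)).
In Python, from station import ctrl, cams, hand_in gives the robot as it stands.
- The arm moves only by the tool servo_tool, never from a script. Its argument "rows" is a list of rows, each a list of 7 numbers: the shift along the world's x, y, z in m, then the turn, a rotation vector about the world's x, y, z in rad, then the gripper command: -1 is shut, 1 is fully open, values between are in proportion. A call has exactly 8 rows; each row is the pose to reach, as a shift and turn from the pose measured when the call began; what a row does not reach only later rows make up. A row lasts 1/12 s, in which the tool goes at most 41.7 mm and 7.16 degrees, less where a joint would pass 70% of its speed; a pose out of reach is approached as far as the arm can. A call with a gripper value outside its range is refused whole. The fingers move at their own pace and stop on an object; "newtons" is the grip in N (left out, the last holds). Time passes only in rows, so rows that repeat a pose let the fingers close, or fill a call up. It gives the time, the measured TCP pose, the force and the opening at its end, in the units of the state.
- ctrl.get_obs(): the state, without advancing time (a new reading comes with each control period).
- cams.camera(name): name is "scene" or "side" or "wrist"; returns a dict with "image" (400x640x3 uint8, red, green, blue), "depth" (400x640 float32, m along the optical axis (not along the pixel's ray), 0 where there is no reading), "fx", "fy", "cx", "cy" (pixels), "dist_coeffs" ([k1, k2, p1, p2, k3] as OpenCV has them; the pictures are not rectified), "rvec" (rotation vector, rad) and "tvec" (3), from world to camera coordinates, as OpenCV has them; the wrist camera has in their place "hand_eye" (4x4, takes a point from camera to tool coordinates, whose origin is the TCP and whose axes are the flange's). Camera axes: x right, y down, z forward; pixel columns grow to the right and rows downward; lengths in m; the calibration is good to about 2 mm. A picture is of the moment at which its call begins: read the wrist's pose just before it.
- hand_in(): hands the job in, once; it reports no verdict.
Trained networks look in a picture, given as the dict that the camera call returned (one of the last four; its "shot" number tells which), for a name from the list of things; names that differ only in an ending like _2 or _b are one class to them, and where a whole thing is asked for, a point or a joint stands for the part that bears it (a point fixed in the world has none). Each returns a list of dicts, best first, with "p" (0 to 1); they miss things now and then, are a little off and sometimes report something else, mostly with a low value. They report only what shows in the picture. A call takes as long as a camera call. They do not tell look-alikes from the thing itself.
- cams.spot_in(picture, name): "box" ([left, top, right, bottom] as shares, 0 to 1, of the picture: columns of its width, rows of its height, round what is visible of it).
- cams.place_of(picture, name): "at" ([column, row] as shares, 0 to 1, of the picture: columns of its width, rows of its height: a listed point, or the origin of a listed thing).
The state is a dict: "time_s": time; "qpos": joint angles; "joint_vel": joint speeds; "tau": joint torques, N m; "ee_pos": TCP position; "eef_rot": TCP orientation; "force": force on the tool from outside, world axes, zero at the start; "moment": the same for the moment, N m; "grip_width": finger opening in m.
Only numpy, scipy, OpenCV 4.12 (cv2) and the standard library are available. Lean on these libraries where they do the work, as an engineer would, in place of code of your own. Each camera call takes 0.05 s, during which the arm holds its last target.

## Task

The desk fan stands open for cleaning: front guard off, head tilted to face the ceiling, and its blade seized with salt so that it does not turn. Unscrew the round ribbed cap from the middle of the blade - these fans come with right-hand or left-hand thread, so try gently which way it loosens - and lift it off the shaft. Finish while still holding it: cap level and still in the gripper, straight above the hub, about a hand's breadth (roughly 9 cm) higher than where it was screwed on; leave all the other things on the table where they are.

Things in the scene. Friction and masses are not known exactly. Their poses are not given: they have to be found in the camera images.
- cap: the blade cap: round ribbed knob of hard plastic, 46 mm across its upright side (26 mm high), 35 mm high with a shallow domed top, about 35 g, hollow from below. Origin: centre of its underside; z up along the screw axis. At the start it is screwed fully home, underside on the hub's face. Right- or left-hand thread: this differs from run to run and cannot be seen.
- thread (a point): where the cap's origin lies when screwed home: centre of the hub's face, 155 mm above the table, fixed. Wrong way: the cap stops dead within 0.25 rad and the fingers slip round it. Right way: it turns easily and must rise 16.8 mm per turn (1.5 mm axial play), staying put when let go; after about 4.2 rad (11 mm up) it is free and lifts straight off. Shaft: 24 mm long and wide.
- fan: the desk fan, fixed. Origin: on the table under the vertical axis of drum, hub and cap; x points away from the speed dial on its foot. Open drum 240 mm inside, 256 outside, rim 182 mm up; yoke arms at y = +-146 mm (50 x 33 mm, top 195 mm up), tilt knobs to y = +-177. Inside: hub 68 mm across and five blades below the hub's face, which do not turn. Only the cap stands above the rim there.
- guard: the fan's front guard, a round grille lying flat on the table, 260 mm across, 32 mm high; origin: centre of its underside. To be left alone.
- screwdriver: a screwdriver lying on the table, 190 mm long, handle 26 mm thick; origin: midway along it, on the table. To be left alone.
- brush: a dusting brush lying on the table, 180 mm long, 42 mm wide; origin: midway along it, on the table. To be left alone.
- oil: a small oil bottle, 38 mm across, 95 mm high; origin: centre of its foot. To be left alone.
- mug: a coffee mug, 82 mm across without the handle, 95 mm high; origin: centre of its foot. To be left alone.
- remote_a: a remote control lying in the tray, 140 x 42 x 18 mm; origin: centre of its underside. To be left alone.
- remote_b: a remote control lying in the tray, 125 x 42 x 18 mm; origin: centre of its underside. To be left alone.
- pumpkin: a decorative pumpkin standing in the tray, about 108 mm across, 104 mm high; origin: centre of its foot. To be left alone.
Not all that is in view belongs to the job. Of the things like the cap, leave any that is orange, purple or red; of the rest the smaller one is meant.

How it is judged:
On the way, in this order (a step that is already met when the one before it is completed fails the run):
1. the cap is turned on its thread, more than a tenth of a turn the way that loosens it, still on the shaft (angle between the x axis of cap and the x axis of fan, either way round above 0.7 rad and z of cap in the frame of fan between 0.152 and 0.165 m and horizontal distance between cap and fan below 0.006 m and angle between cap's own z axis and vertical below 0.15 rad), for 0.1 s.
2. the cap is clear of the shaft's end, straight above it (z of cap in the frame of fan above 0.185 m and horizontal distance between cap and fan below 0.04 m), for 0.1 s.
At the end, for the whole second after the job is handed in: the cap is held by the fingers (over 1 N), its underside 65 to 130 mm above the hub's face where it was screwed on, within 50 mm of the hub's axis, level within 15 degrees, still (under 20 mm/s) and touching nothing of the fan (z of cap in the frame of fan between 0.22 and 0.285 m and horizontal distance between cap and fan below 0.05 m and angle between cap's own z axis and vertical below 0.26 rad and linear speed of cap below 0.02 m/s and contact force between the fingers and cap above 1 N and contact force between cap and fan below 0.1 N); the arm keeps its last pose, push and grip.
It fails at once if another thing on the table is moved by more than 20 mm (distance of any of guard, screwdriver, brush, oil, mug, remote_a, remote_b, pumpkin from where it was at the start of the episode above 0.02 m).
It also fails if it takes over 70 s, if anything falls off the work surface, if the arm or the gripper's body presses on something with over 40 N, if the wrist force passes 120 N, or if a joint passes its speed limit or range.

## Working session

There is one attempt and no reset: what is moved stays moved. The work goes in short steps, Python scripts to look and compute and a tool call to move; the robot and the scene stay as the last step left them, time stands still between calls to the robot, and variables do not carry over. Pictures are saved under pics/ and viewed, and the job is handed in when it is done.

Besides the shell and the picture viewer there is one more tool, called after "Call:" by a JSON object that holds its "api" and its "payload". servo_tool: Moves the arm, as the interface text tells. Its arguments: {"type":"object","properties":{"rows":{"type":"array"},"newtons":{"type":"number"}},"required":["rows"]}

```bash
mkdir -p pics; ls; cat > h.py <<'E'
import numpy as np,cv2
from station import ctrl,cams
def save(c,n,crop=None,s=1):
    im=c["image"][:,:,::-1]
    if crop: l,t,r,b=crop; im=im[t:b,l:r]
    if s!=1: im=cv2.resize(im,None,fx=s,fy=s,interpolation=cv2.INTER_CUBIC)
    cv2.imwrite("pics/"+n,im)
def KD(c): return np.array([[c["fx"],0,c["cx"]],[0,c["fy"],c["cy"]],[0,0,1.]]),np.array(c["dist_coeffs"])
def T(c,o=None):  # camera->world
    if "rvec" in c:
        R=cv2.Rodrigues(np.array(c["rvec"],float))[0];t=np.array(c["tvec"],float).ravel()
        return R.T,-R.T@t
    from scipy.spatial.transform import Rotation as Ro
    H=np.array(c["hand_eye"]);Rt=Ro.from_euler("xyz",o["eef_rot"]).as_matrix()
    return Rt@H[:3,:3],Rt@H[:3,3]+np.array(o["ee_pos"])
def ray(c,uv,o=None):
    K,D=KD(c);p=cv2.undistortPoints(np.array([[uv]],float),K,D)[0,0]
    R,t=T(c,o);return t,R@np.array([p[0],p[1],1.])
def at_z(c,uv,z,o=None):
    t,d=ray(c,uv,o);return t+d*(z-t[2])/d[2]
def dep(c,uv,o=None):
    t,d=ray(c,uv,o);u,v=map(int,uv);w=c["depth"][v-2:v+3,u-2:u+3];w=w[w>0]
    return t+d*np.median(w) if w.size else None
def tri(rs):
    A=np.zeros((3,3));b=np.zeros(3)
    for t,d in rs:
        d=d/np.linalg.norm(d);M=np.eye(3)-np.outer(d,d);A+=M;b+=M@t
    x=np.linalg.solve(A,b)
    return x,[np.linalg.norm((np.eye(3)-np.outer(d,d)/(d@d))@(x-t)) for t,d in rs]
E
python3 - <<'E'
from h import *
o=ctrl.get_obs();print(o)
for n in ["scene","side","wrist"]:
    c=cams.camera(n);save(c,n+"0.png")
    for nm in ["cap","thread","fan"]:
        for f in cams.spot_in(c,nm)[:4] if nm!="thread" else []: print(n,nm,"box",round(f["p"],2),(np.array(f["box"])*[640,400,640,400]).round(1))
        for f in cams.place_of(c,nm)[:4]: print(n,nm,"at",round(f["p"],2),(np.array(f["at"])*[640,400]).round(1))
E
```

```text
pics
{'time_s': 0.0, 'qpos': array([ 1.21939869e+00,  3.00429738e-01,  1.52156988e+00,  5.22092386e-06,
        1.32068904e+00, -6.66143508e-02]), 'joint_vel': array([-0.00096986,  0.00076264, -0.0016084 ,  0.00161007, -0.00187656,
       -0.00124372]), 'tau': array([ 4.86344979e-04, -5.31816101e+01, -3.52739990e+01,  7.09330221e-02,
        2.43671058e-02, -1.31118859e-04]), 'ee_pos': array([0.1544434 , 0.52760505, 0.20491375]), 'eef_rot': array([-3.14049941e+00, -7.80019164e-05,  2.85680803e+00]), 'force': array([-0.65801599,  0.19639111, -0.25631942]), 'moment': array([-0.02282607,  0.04557775,  0.00154128]), 'grip_width': 0.09399762835588117}
scene cap box 0.83 [310.6 173.  329.9 188.6]
scene cap box 0.82 [218.8 222.8 232.2 240.7]
scene cap box 0.72 [386.7 221.5 406.4 245.3]
scene cap box 0.69 [229.1 185.7 251.1 204.1]
scene cap at 0.91 [396.2 237.1]
scene cap at 0.91 [239.4 197.4]
scene cap at 0.77 [320.9 184.5]
scene cap at 0.7 [225.3 232. ]
scene thread at 0.87 [320.1 177.1]
scene fan box 0.69 [252.2 145.3 383.4 252.4]
scene fan box 0.66 [293.9 270.1 334.3 313.9]
scene fan at 0.62 [318.1 222.9]
side cap box 0.75 [282.4 284.9 310.7 313.1]
side cap box 0.74 [288.2 170.6 306.7 189.6]
side cap box 0.63 [242.9 164.  251.1 172.1]
side cap box 0.57 [344.  274.6 362.6 297.1]
side cap at 0.83 [352.5 288.2]
side cap at 0.76 [298.3 185.6]
side cap at 0.6 [297.7 299.8]
side cap at 0.52 [249.9 173.1]
side thread at 0.6 [294.2 187.6]
side fan box 0.88 [246.9 136.3 344.7 256.9]
side fan at 0.62 [213.8 144.2]
side fan at 0.61 [301.3 218.6]
wrist cap box 0.59 [166.3 384.4 184.2 399.5]
wrist cap at 0.49 [170.2 394.4]
```

View pics/scene0.png

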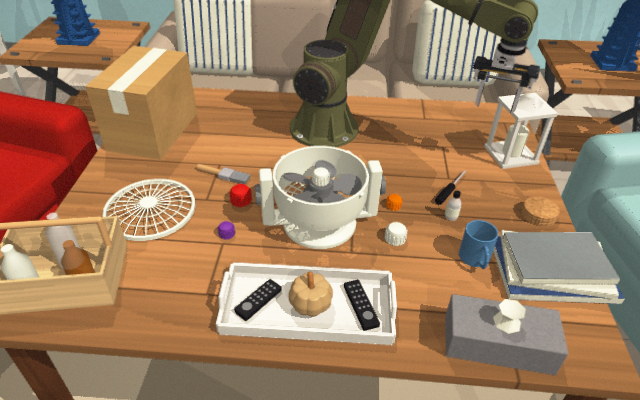

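View pics/side0.png

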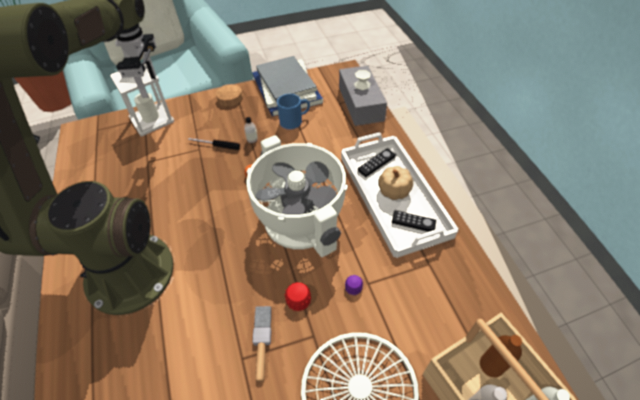

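View pics/wrist0.png

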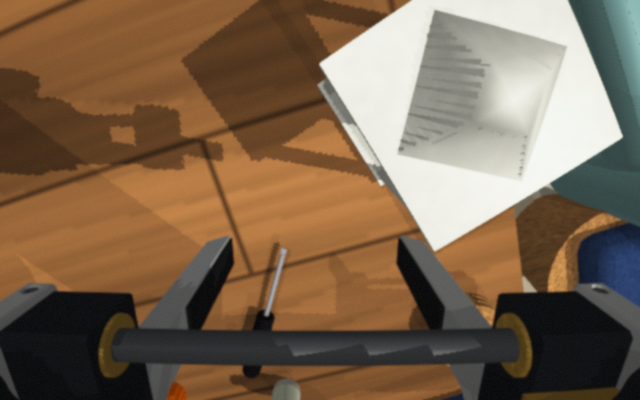

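The candidates in the scene image are white in the fan (320,176), white on the table (397,233), red (240,195), purple (226,231) and orange (395,201). Red, purple and orange are excluded. That leaves the two white ones, so I'll compare their sizes.

```bash
python3 - <<'E'
from h import *
s=cams.camera("scene");d=cams.camera("side")
save(s,"crop1.png",(240,130,420,260),4)
def best(c,nm,near):
    L=[np.array(f["at"])*[640,400] for f in cams.place_of(c,nm)]
    L=[x for x in L if np.hypot(*(x-near))<25]; return L[0] if L else None
pc=[best(s,"cap",(320,184)),best(d,"cap",(298,186))];print(pc)
if all(x is not None for x in pc): print("cap org",tri([ray(s,pc[0]),ray(d,pc[1])]))
pt=[best(s,"thread",(320,180)),best(d,"thread",(295,186))]
if all(x is not None for x in pt): print("thread",pt,tri([ray(s,pt[0]),ray(d,pt[1])]))
pf=[best(s,"fan",(318,223)),best(d,"fan",(301,218))]
print("fan",pf)
if all(x is not None for x in pf):print(tri([ray(s,pf[0]),ray(d,pf[1])]))
for c,uv in((s,(320,172)),(s,(397,226)),(d,(297,176))): print("dep",dep(c,uv),c["depth"][uv[1],uv[0]])
for nm,b in(("fancap",[310.6,173,329.9,188.6]),("tablecap",[386.7,221.5,406.4,245.3])):
    z=s["depth"][int((b[1]+b[3])/2),int((b[0]+b[2])/2)];print(nm,"width",(b[2]-b[0])*z/s["fx"])
# cloud of cap region & rim via depth
for c in(s,d):
    R,t=T(c);K,D=KD(c)
    vs,us=np.mgrid[0:400,0:640];uv=np.stack([us,vs],-1).reshape(-1,1,2).astype(float)
    p=cv2.undistortPoints(uv,K,D)[:,0];z=c["depth"].reshape(-1)
    P=(np.c_[p,np.ones(len(p))]*z[:,None])@R.T+t
    P[z<=0]=np.nan
    np.save("P_%s.npy"%("s" if c is s else "d"),P.reshape(400,640,3))
E
```

```text
[array([317.184, 180.6  ]), array([296.768, 185.4  ])]
cap org (array([0.49658186, 0.01434878, 0.15556892]), [np.float64(0.001810545589918458), np.float64(0.0018105455899185094)])
thread [array([320. , 178.8]), array([297.024, 187.   ])] (array([0.49357631, 0.01699617, 0.15439411]), [np.float64(0.004401447780898923), np.float64(0.0044014477808989585)])
fan [array([318.08, 224.  ]), array([298.88, 219.72])]
(array([ 0.49433254,  0.02027062, -0.00553852]), [np.float64(0.0030779043390580015), np.float64(0.0030779043390580904)])
dep [0.5032258  0.02045444 0.1887866 ] 1.3573061
dep [0.53558921 0.23761851 0.04359437] 1.4076066
dep [0.49944049 0.01849811 0.1889543 ] 1.065235
fancap width 0.050863657
tablecap width 0.05351419
```

View pics/crop1.png

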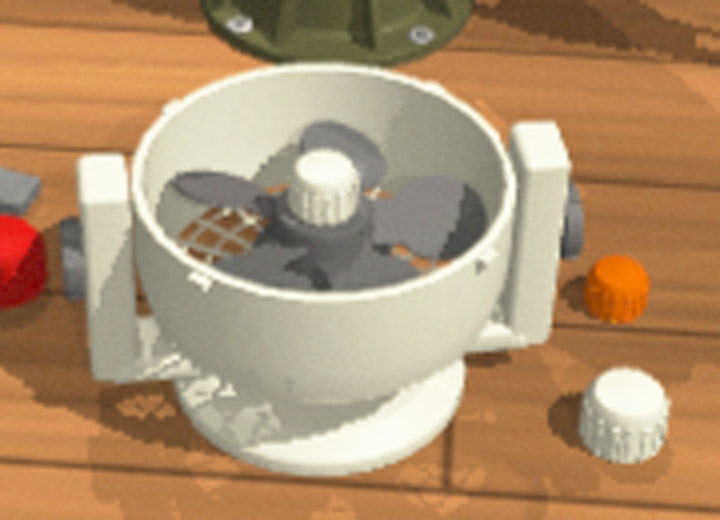

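The crop shows two white caps: one on the hub (scene 320,176) and one on the table (397,233). The table one is larger, with its top at about 44 mm. So the cap on the hub, with its top at z≈0.189, is the one meant. Next I'll refine the axis and the yoke direction.

```bash
python3 - <<'E'
from h import *
from scipy.optimize import least_squares
for n in "sd":
    P=np.load(f"P_{n}.npy").reshape(-1,3);r=np.hypot(P[:,0]-.498,P[:,1]-.017)
    cap=P[(r<.035)&(P[:,2]>.165)&(P[:,2]<.2)]
    top=cap[cap[:,2]>.184];side=cap[(cap[:,2]<.178)]
    print(n,"top",len(top),top.mean(0),cap[:,2].max(),"side",len(side))
    f=least_squares(lambda x:np.hypot(side[:,0]-x[0],side[:,1]-x[1])-.023,[.498,.017],loss="soft_l1",f_scale=.002);print(" side fit",f.x)
    rim=P[(r>.112)&(r<.135)&(P[:,2]>.178)&(P[:,2]<.187)]
    f=least_squares(lambda x:np.hypot(rim[:,0]-x[0],rim[:,1]-x[1])-.124,[.498,.017],loss="soft_l1",f_scale=.003);print(" rim",len(rim),f.x)
    y=P[(r>.125)&(r<.19)&(P[:,2]>.19)&(P[:,2]<.2)]
    for sg in(1,-1):
        q=y[(y[:,1]-.017)*sg>0]; print("  yoke",len(q),q.mean(0) if len(q) else None)
    big=P[(r>.13)&(r<.5)&(P[:,2]>.19)&(abs(P[:,0]-.45)<.4)&(abs(P[:,1])<.4)];print(" tall",len(big),big.min(0) if len(big) else"",big.max(0) if len(big) else"")
E
```

```text
s top 100 [0.5004307  0.02207046 0.18680303] 0.19140397968162648 side 65
 side fit [0.49638282 0.02124986]
 rim 556 [0.49928732 0.02178721]
  yoke 121 [0.46861508 0.16358232 0.19291967]
  yoke 129 [ 0.53251641 -0.11979448  0.19311239]
 tall 2314 [ 0.05000413 -0.13819388  0.19001933] [0.55951003 0.39990858 0.52652993]
d top 136 [0.49578356 0.02035487 0.18778484] 0.19218102729180286 side 59
 side fit [0.49665653 0.02390899]
 rim 703 [0.49622662 0.02187757]
  yoke 146 [0.46319488 0.1628264  0.1940248 ]
  yoke 220 [ 0.52807005 -0.12184224  0.1935417 ]
 tall 8214 [ 0.05001502 -0.14046848  0.19000306] [0.55367494 0.38761989 0.69099431]
```

Call:
{"api": "servo_tool", "payload": {"rows": [[0,0,0.035,0,0,0,1],[0,0,0.07,0,0,0,1],[0.01,-0.015,0.1,0,0,-0.05,1],[0.03,-0.045,0.11,0,0,-0.15,1],[0.05,-0.075,0.11,0,0,-0.25,1],[0.07,-0.105,0.11,0,0,-0.35,1],[0.09,-0.135,0.11,0,0,-0.45,1],[0.11,-0.165,0.11,0,0,-0.55,1]]}}

```text
time_s: 1.97
ee_pos: [0.265, 0.3613, 0.3156]
eef_rot: [3.141, -0.0, 2.302]
force: [0.4, -0.1, -0.2]
grip_width: 0.0939
```

Call:
{"api": "servo_tool", "payload": {"rows": [[0.02,-0.03,0,0,0,-0.1,1],[0.04,-0.06,0,0,0,-0.2,1],[0.06,-0.09,0,0,0,-0.3,1],[0.08,-0.12,0,0,0,-0.4,1],[0.1,-0.15,0,0,0,-0.5,1],[0.12,-0.18,0,0,0,-0.6,1],[0.14,-0.21,0,0,0,-0.65,1],[0.16,-0.235,0,0,0,-0.69,1]]}}

```text
time_s: 2.63
ee_pos: [0.4257, 0.1242, 0.3159]
eef_rot: [3.14, -0.0, 1.609]
force: [-0.5, 0.9, -0.4]
grip_width: 0.0941
```

Call:
{"api": "servo_tool", "payload": {"rows": [[0.02,-0.03,0,0,0,0,1],[0.04,-0.06,0,0,0,0,1],[0.06,-0.085,0,0,0,0,1],[0.072,-0.102,0,0,0,0,1],[0.072,-0.102,-0.02,0,0,0,1],[0.072,-0.102,-0.04,0,0,0,1],[0.072,-0.102,-0.05,0,0,0,1],[0.072,-0.102,-0.05,0,0,0,1]]}}

```text
time_s: 3.3
ee_pos: [0.497, 0.0223, 0.264]
eef_rot: [-3.139, -0.0, 1.609]
force: [-0.4, 0.2, 0.4]
grip_width: 0.0936
```

```bash
python3 - <<'E'
from h import *
o=ctrl.get_obs();c=cams.camera("wrist");save(c,"w1.png");print(o["ee_pos"],o["qpos"].round(3))
for f in cams.spot_in(c,"cap")[:2]: print(f["p"],np.array(f["box"])*[640,400,640,400])
for f in cams.place_of(c,"cap")[:2]: a=np.array(f["at"])*[640,400];print(f["p"],a,at_z(c,a,.155,o))
for f in cams.place_of(c,"thread")[:2]: a=np.array(f["at"])*[640,400];print(f["p"],a,at_z(c,a,.155,o))
E
```

```text
[0.4969524  0.02226163 0.26398133] [-0.029  0.142  1.577  0.     1.425 -0.067]
0.64 [338.304   3.    380.224  16.8  ]
0.58 [287.68  173.68  345.472 232.08 ]
0.75 [314.304 197.8  ] [0.49650808 0.02562831 0.155     ]
```

View pics/w1.png

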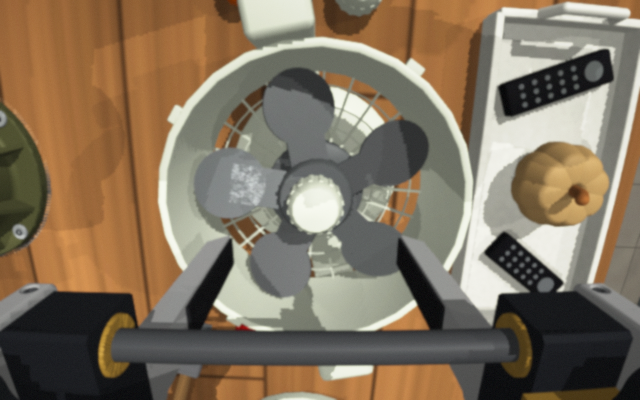

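```bash
python3 - <<'E'
from h import *
o=ctrl.get_obs();c=cams.camera("wrist");save(c,"w1c.png",(230,130,400,280),4)
for uv,z in(((317,204),.188),((316.6,203),.18),((315,196),.155)): print(at_z(c,uv,z,o))
R,t=T(c,o);K,D=KD(c)
vs,us=np.mgrid[0:400,0:640];uv=np.stack([us,vs],-1).reshape(-1,1,2).astype(float)
p=cv2.undistortPoints(uv,K,D)[:,0];z=c["depth"].reshape(-1)
P=(np.c_[p,np.ones(len(p))]*z[:,None])@R.T+t
P=P[z>0];r=np.hypot(P[:,0]-.497,P[:,1]-.022)
q=P[(r<.04)&(P[:,2]>.178)];print(len(q),q.mean(0),(q.max(0)+q.min(0))/2,q.max(0)-q.min(0),np.percentile(q[:,2],[50,95]))
q=P[(r<.045)&(r>.028)&(P[:,2]<.165)&(P[:,2]>.145)];print("hub z",np.median(q[:,2]))
from scipy.optimize import least_squares
rim=P[(r>.112)&(r<.135)&(P[:,2]>.178)&(P[:,2]<.187)]
print("rim",len(rim),least_squares(lambda x:np.hypot(rim[:,0]-x[0],rim[:,1]-x[1])-.124,[.498,.017],loss="soft_l1",f_scale=.003).x)
E
```

```text
[0.5000604  0.02881667 0.188     ]
[0.4998773  0.02734656 0.18      ]
[0.49872453 0.02660754 0.155     ]
10753 [0.49612531 0.04465838 0.33900081] [0.49599825 0.02756456 0.28068489] [0.06384257 0.05203685 0.20528285] [0.3803298  0.38223519]
hub z 0.15361917289674817
rim 7636 [0.49702766 0.02430592]
```

View pics/w1c.png

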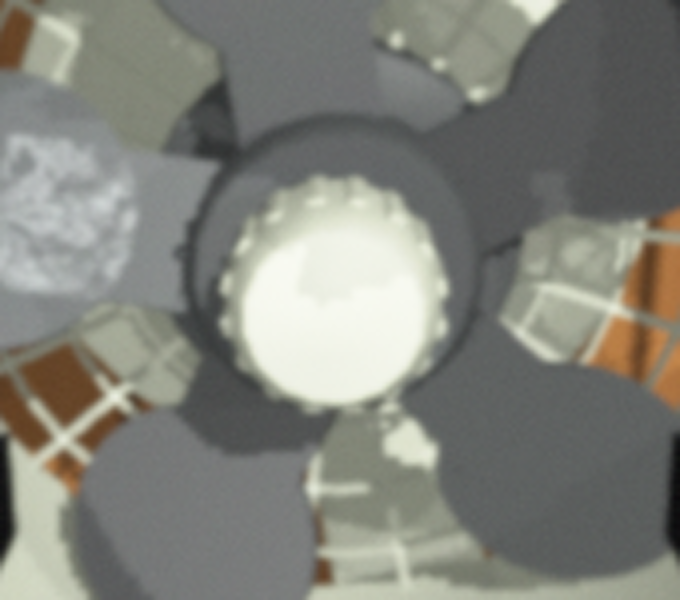

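```bash
python3 - <<'E'
from h import *
o=ctrl.get_obs();c=cams.camera("wrist")
for uv,z in(((313.75,209.5),.189),((314.2,194.8),.155),((313.8,204),.181)): print(at_z(c,uv,z,o))
R,t=T(c,o);K,D=KD(c)
vs,us=np.mgrid[0:400,0:640];uv=np.stack([us,vs],-1).reshape(-1,1,2).astype(float)
p=cv2.undistortPoints(uv,K,D)[:,0];z=c["depth"].reshape(-1)
P=(np.c_[p,np.ones(len(p))]*z[:,None])@R.T+t
P=P[z>0];r=np.hypot(P[:,0]-.497,P[:,1]-.022)
q=P[(r<.04)&(P[:,2]>.181)&(P[:,2]<.2)];print(len(q),q.mean(0),(q.max(0)+q.min(0))/2,q.max(0)-q.min(0),np.percentile(q[:,2],[50,95]))
E
```

```text
[0.49761438 0.02450668 0.189     ]
[0.49793645 0.02768767 0.155     ]
[0.49758288 0.02671896 0.181     ]
2100 [0.4967894  0.02616534 0.18691003] [0.49730433 0.02417511 0.18641607] [0.04282546 0.04324333 0.01082732] [0.18754623 0.18956623]
```

The wrist view shows the cap at (314,205), and both views put its axis at about (0.497, 0.024) with the hub face at z≈0.154. Descending.

Call:
{"api": "servo_tool", "payload": {"newtons": 12, "rows": [[0,0.002,-0.02,0,0,0,1],[0,0.002,-0.04,0,0,0,1],[0,0.002,-0.06,0,0,0,1],[0,0.002,-0.075,0,0,0,1],[0,0.002,-0.09,0,0,0,1],[0,0.002,-0.1,0,0,0,1],[0,0.002,-0.105,0,0,0,1],[0,0.002,-0.105,0,0,0,1]]}}

```text
time_s: 4.27
ee_pos: [0.4978, 0.0244, 0.1615]
eef_rot: [3.14, 0.0, 1.609]
force: [-0.2, -0.0, -0.3]
grip_width: 0.0938
```

Call:
{"api": "servo_tool", "payload": {"rows": [[0,0,0,0,0,0,-1],[0,0,0,0,0,0,-1],[0,0,0,0,0,0,-1],[0,0,0,0,0,0,-1],[0,0,0,0,0,0,-1],[0,0,0,0,0,0,-1],[0,0,0,0,0,0,-1],[0,0,0,0,0,0,-1]]}}

```text
time_s: 4.93
ee_pos: [0.4977, 0.0244, 0.1615]
eef_rot: [3.14, 0.0, 1.609]
force: [-1.2, 0.1, 2.0]
grip_width: 0.0459
```

```bash
python3 - <<'E'
from h import *
o=ctrl.get_obs();c=cams.camera("wrist");save(c,"w2.png");print(o["ee_pos"],o["eef_rot"],o["qpos"].round(3),o["force"],o["moment"],o["grip_width"])
E
```

```text
[0.49773157 0.02443323 0.16152624] [3.13981664e+00 3.41055200e-05 1.60913313e+00] [-0.025  0.227  1.72   0.     1.193 -0.063] [-1.23265884  0.13409443  2.03397234] [-0.06924416  0.2259165  -0.01051999] 0.045918019718282195
```

View pics/w2.png

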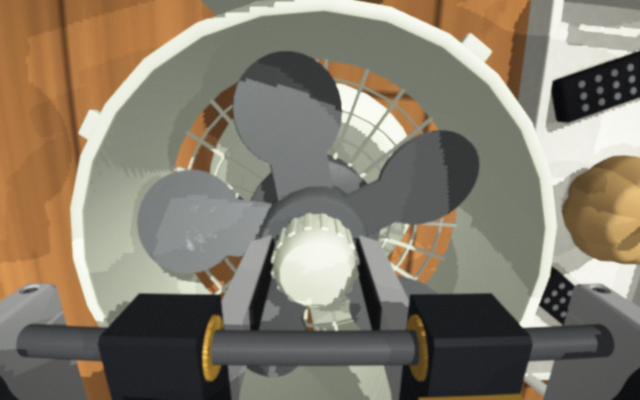

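The opening of 45.9 mm matches the cap. Now a gentle counter-clockwise try.

Call:
{"api": "servo_tool", "payload": {"rows": [[0,0,0,0,0,0.06,-1],[0,0,0,0,0,0.12,-1],[0,0,0.0003,0,0,0.18,-1],[0,0,0.0005,0,0,0.24,-1],[0,0,0.0007,0,0,0.3,-1],[0,0,0.0009,0,0,0.36,-1],[0,0,0.001,0,0,0.4,-1],[0,0,0.001,0,0,0.4,-1]]}}

```text
time_s: 5.65
ee_pos: [0.4971, 0.0245, 0.162]
eef_rot: [-3.142, -0.001, 2.011]
force: [-3.4, 1.4, -4.0]
grip_width: 0.0458
```

```bash
python3 - <<'E'
from h import *
o=ctrl.get_obs();c=cams.camera("wrist");save(c,"w3.png",(200,150,440,340),3);print(o["ee_pos"],o["eef_rot"],o["qpos"].round(3),o["force"],o["moment"],o["grip_width"])
E
```

```text
[0.49707724 0.02449033 0.16195079] [-3.14158442e+00 -1.02115502e-03  2.01070125e+00] [-2.500e-02  2.260e-01  1.720e+00  1.000e-03  1.196e+00 -4.650e-01] [-3.44847058  1.40875262 -4.04282011] [ 0.0028031   0.67928642 -0.28921108] 0.04579352077068679
```

View pics/w3.png

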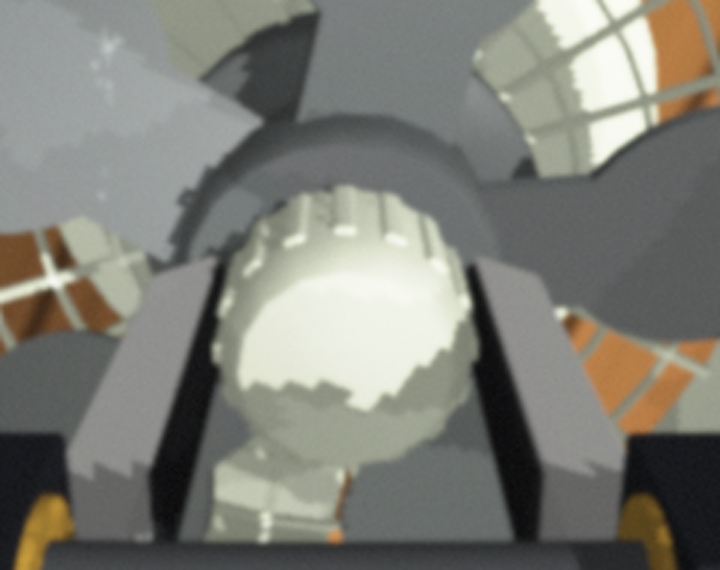

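The moment of −0.29 N·m is about the slip limit for this grip, so this looks like the dead stop. Trying clockwise.

Call:
{"api": "servo_tool", "payload": {"rows": [[0,0,0,0,0,-0.1,-1],[0,0,0,0,0,-0.2,-1],[0,0,0,0,0,-0.3,-1],[0,0,0,0,0,-0.4,-1],[0,0,0.0003,0,0,-0.5,-1],[0,0,0.0006,0,0,-0.6,-1],[0,0,0.0008,0,0,-0.65,-1],[0,0,0.0008,0,0,-0.65,-1]]}}

```text
time_s: 6.37
ee_pos: [0.4974, 0.0244, 0.163]
eef_rot: [3.141, -0.001, 1.354]
force: [-1.1, -0.8, -0.3]
grip_width: 0.0461
```

```bash
python3 - <<'E'
from h import *
o=ctrl.get_obs();c=cams.camera("wrist");save(c,"w4.png",(200,150,440,340),3);print(o["ee_pos"],o["eef_rot"],o["qpos"].round(3),o["force"],o["moment"],o["grip_width"])
E
```

```text
[0.49742033 0.02443561 0.16303215] [ 3.14055644e+00 -1.08368867e-03  1.35430986e+00] [-2.500e-02  2.250e-01  1.719e+00  1.000e-03  1.197e+00  1.910e-01] [-1.14804303 -0.8035217  -0.34429998] [-0.06232495  0.10515258  0.03370663] 0.04606564312166201
```

View pics/w4.png

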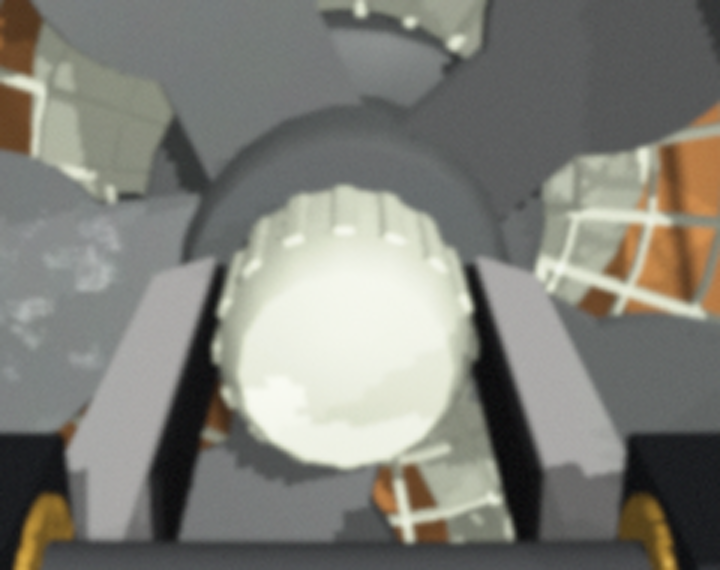

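Over this clockwise turn the ribs stayed put relative to the fingers (same rib positions in both crops), and the moment is only 0.03. It's a left-hand thread, so I continue clockwise while rising.

Call:
{"api": "servo_tool", "payload": {"rows": [[0,0,0.0003,0,0,-0.1,-1],[0,0,0.0006,0,0,-0.2,-1],[0,0,0.0008,0,0,-0.3,-1],[0,0,0.0011,0,0,-0.4,-1],[0,0,0.0014,0,0,-0.5,-1],[0,0,0.0017,0,0,-0.6,-1],[0,0,0.0019,0,0,-0.7,-1],[0,0,0.0021,0,0,-0.75,-1]]}}

```text
time_s: 7.08
ee_pos: [0.4975, 0.0244, 0.1652]
eef_rot: [3.14, -0.001, 0.604]
force: [0.5, -0.0, 0.3]
grip_width: 0.046
```

Call:
{"api": "servo_tool", "payload": {"rows": [[0,0,0.0003,0,0,-0.1,-1],[0,0,0.0006,0,0,-0.2,-1],[0,0,0.0008,0,0,-0.3,-1],[0,0,0.0011,0,0,-0.4,-1],[0,0,0.0014,0,0,-0.5,-1],[0,0,0.0017,0,0,-0.6,-1],[0,0,0.0019,0,0,-0.7,-1],[0,0,0.0021,0,0,-0.75,-1]]}}

```text
time_s: 7.75
ee_pos: [0.4979, 0.0238, 0.1675]
eef_rot: [3.139, -0.003, -0.15]
force: [1.5, -4.9, -1.3]
grip_width: 0.046
```

```bash
python3 - <<'E'
from h import *
o=ctrl.get_obs();c=cams.camera("wrist");save(c,"w5.png",(200,150,440,340),3);print(o["ee_pos"],o["eef_rot"],o["qpos"].round(3),o["force"],o["moment"],o["grip_width"])
E
```

```text
[0.49792993 0.02380546 0.16747898] [ 3.13933813e+00 -2.71401059e-03 -1.50157746e-01] [-0.024  0.22   1.713 -0.003  1.206  1.698] [ 1.54005733 -4.87742907 -1.30936757] [-0.929947   -0.1362767  -0.01078425] 0.04595547510025222
```

View pics/w5.png

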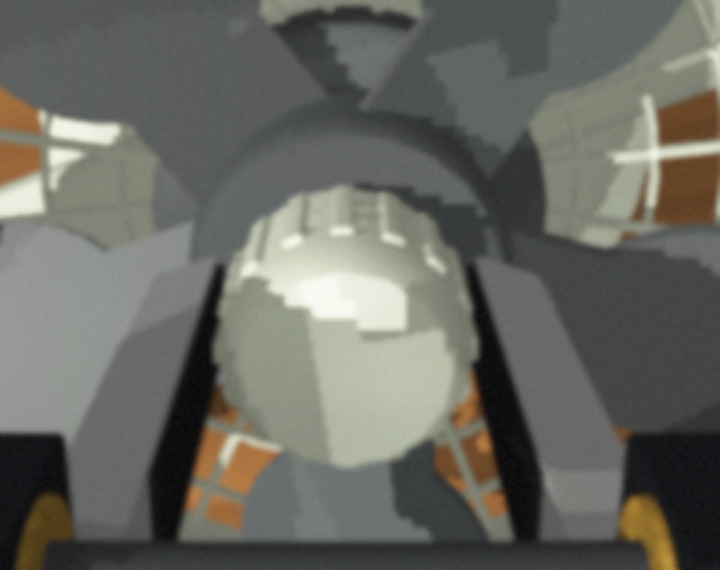

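Call:
{"api": "servo_tool", "payload": {"rows": [[0,-0.0005,0.0003,0,0,-0.1,-1],[0,-0.001,0.0006,0,0,-0.2,-1],[0,-0.001,0.0008,0,0,-0.3,-1],[0,-0.001,0.0011,0,0,-0.4,-1],[0,-0.001,0.0014,0,0,-0.5,-1],[0,-0.001,0.0017,0,0,-0.6,-1],[0,-0.001,0.0018,0,0,-0.65,-1],[0,-0.001,0.0018,0,0,-0.65,-1]]}}

```text
time_s: 8.47
ee_pos: [0.4979, 0.0229, 0.1692]
eef_rot: [3.139, -0.002, -0.801]
force: [0.1, -1.4, -0.4]
grip_width: 0.0458
```

```bash
python3 - <<'E'
from h import *
o=ctrl.get_obs();c=cams.camera("wrist");save(c,"w6.png",(200,150,440,340),3);print(o["ee_pos"],o["eef_rot"],o["qpos"].round(3),o["force"],o["moment"],o["grip_width"])
s=cams.camera("side");save(s,"s6.png",(240,120,360,220),5)
E
```

```text
[0.49790105 0.02286588 0.16924612] [ 3.13941968e+00 -2.49474834e-03 -8.01248886e-01] [-0.026  0.22   1.71  -0.004  1.212  2.347] [ 0.08160022 -1.41858122 -0.35250098] [0.02142207 0.16045143 0.00070613] 0.045836694677885606
```

View pics/w6.png

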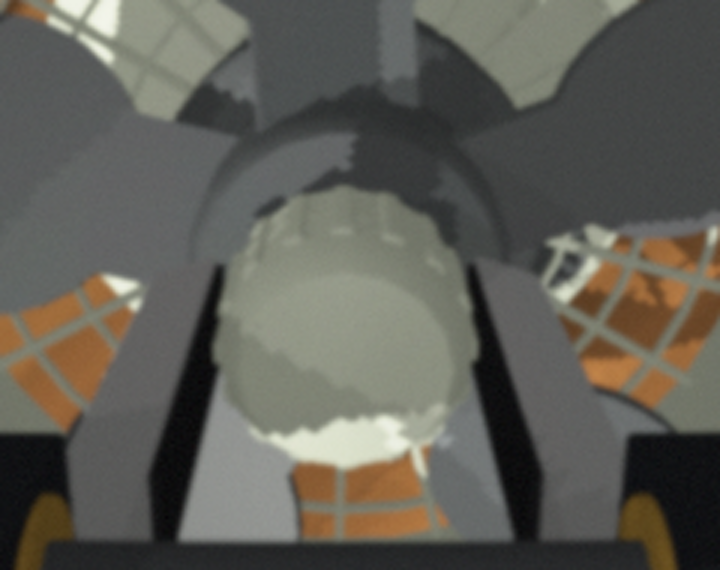

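View pics/s6.png

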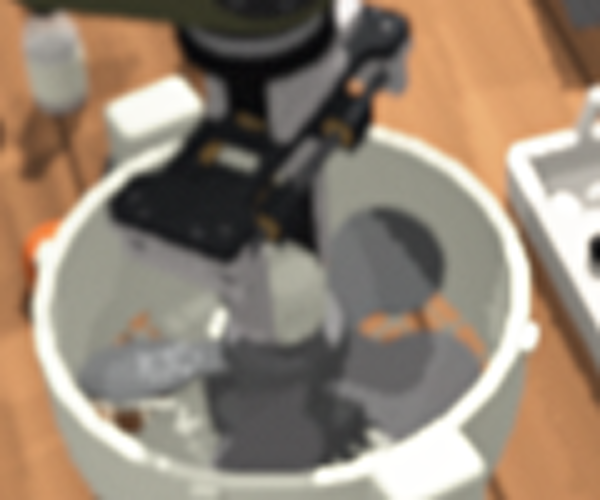

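The cap followed for the whole stroke, and the side view shows it still upright and up by about 7 mm. Now I release, wind the wrist back and regrasp a bit lower on the side.

Call:
{"api": "servo_tool", "payload": {"rows": [[0,0,0,0,0,0,0.3],[0,0,0,0,0,0,0.6],[0,0,0,0,0,0,0.6],[0,0,0,0,0,0,0.6],[0,0,0,0,0,0.1,0.6],[0,0,0,0,0,0.22,0.6],[0,0,-0.002,0,0,0.34,0.6],[0,0,-0.004,0,0,0.46,0.6]]}}

```text
time_s: 9.23
ee_pos: [0.498, 0.0229, 0.1653]
eef_rot: [3.14, -0.003, -0.331]
force: [0.2, 0.5, -0.2]
grip_width: 0.0752
```

Call:
{"api": "servo_tool", "payload": {"rows": [[0,0,0,0,0,0.12,0.6],[0,0,0,0,0,0.24,0.6],[0,0,0,0,0,0.36,0.6],[0,0,0,0,0,0.48,0.6],[0,0,0,0,0,0.6,0.6],[0,0,0,0,0,0.72,0.6],[0,0,0,0,0,0.84,0.6],[0,0,0,0,0,0.96,0.6]]}}

```text
time_s: 9.9
ee_pos: [0.498, 0.0229, 0.1654]
eef_rot: [3.139, -0.003, 0.635]
force: [0.4, 0.1, 0.4]
grip_width: 0.0753
```

Call:
{"api": "servo_tool", "payload": {"rows": [[0,0,0,0,0,0.12,0.6],[0,0,0,0,0,0.24,0.6],[0,0,0,0,0,0.36,0.6],[0,0,0,0,0,0.48,0.6],[0,0,0,0,0,0.6,0.6],[0,0,0,0,0,0.72,0.6],[0,0,0,0,0,0.84,0.6],[0,0,0,0,0,0.96,0.6]]}}

```text
time_s: 10.57
ee_pos: [0.498, 0.0229, 0.1654]
eef_rot: [3.139, -0.003, 1.602]
force: [0.7, 0.8, 0.1]
grip_width: 0.0752
```

```bash
python3 - <<'E'
from h import *
o=ctrl.get_obs();c=cams.camera("wrist");save(c,"w7.png",(160,120,480,360),2.5);print(o["ee_pos"],o["eef_rot"],o["qpos"].round(3),o["force"],o["grip_width"])
R,t=T(c,o);K,D=KD(c)
vs,us=np.mgrid[0:400,0:640];uv=np.stack([us,vs],-1).reshape(-1,1,2).astype(float)
p=cv2.undistortPoints(uv,K,D)[:,0];z=c["depth"].reshape(-1)
P=(np.c_[p,np.ones(len(p))]*z[:,None])@R.T+t
P=P[z>0];r=np.hypot(P[:,0]-.497,P[:,1]-.023)
q=P[(r<.026)&(P[:,2]>.18)&(P[:,2]<.21)];print(len(q),(q.max(0)+q.min(0))/2,q.max(0)-q.min(0),np.percentile(q[:,2],[50,95,99]))
E
```

```text
[0.49803775 0.02289022 0.16542132] [ 3.13936515e+00 -2.97075077e-03  1.60176563e+00] [-0.029  0.223  1.716  0.003  1.201 -0.061] [0.68985255 0.79624149 0.12137242] 0.07524968498853686
5798 [0.49714871 0.02535364 0.18849214] [0.04669333 0.0458578  0.0169603 ] [0.19337812 0.19553743 0.19610073]
```

View pics/w7.png

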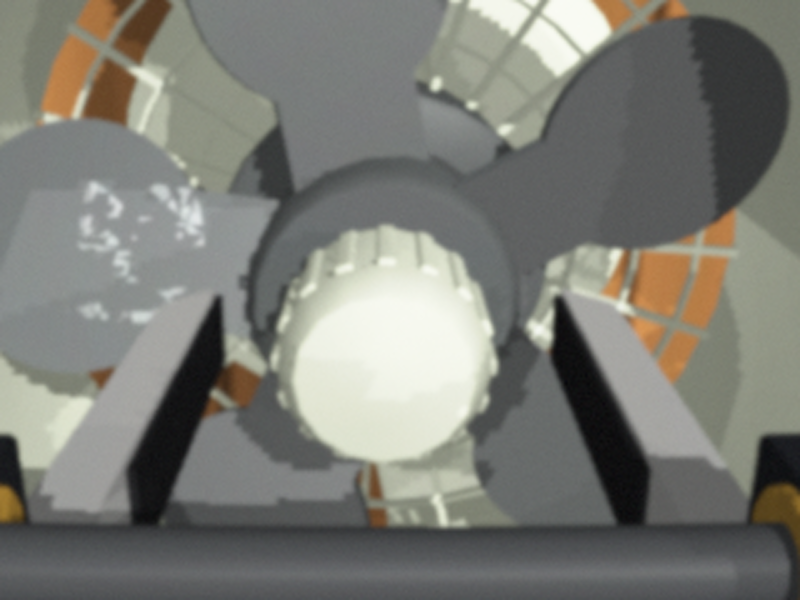

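The cap stays raised by about 6 mm after release. Regrasping and continuing clockwise.

Call:
{"api": "servo_tool", "payload": {"newtons": 15, "rows": [[0,0,0,0,0,0,-1],[0,0,0,0,0,0,-1],[0,0,0,0,0,0,-1],[0,0,0,0,0,0,-1],[0,0,0,0,0,0,-1],[0,0,0,0,0,0,-1],[0,0,0.0003,0,0,-0.1,-1],[0,0,0.0006,0,0,-0.2,-1]]}}

```text
time_s: 11.28
ee_pos: [0.4977, 0.0228, 0.1658]
eef_rot: [3.14, -0.003, 1.406]
force: [-2.3, -0.8, 0.6]
grip_width: 0.0458
```

Call:
{"api": "servo_tool", "payload": {"rows": [[0,0,0.0003,0,0,-0.1,-1],[0,0,0.0006,0,0,-0.2,-1],[0,0,0.0008,0,0,-0.3,-1],[0,0,0.0011,0,0,-0.4,-1],[0,0,0.0014,0,0,-0.5,-1],[0,0,0.0017,0,0,-0.6,-1],[0,0,0.0019,0,0,-0.7,-1],[0,0,0.0021,0,0,-0.75,-1]]}}

```text
time_s: 11.95
ee_pos: [0.4976, 0.0227, 0.1679]
eef_rot: [3.14, -0.002, 0.65]
force: [-1.7, -0.7, 0.4]
grip_width: 0.0458
```

Call:
{"api": "servo_tool", "payload": {"rows": [[0,0,0.0003,0,0,-0.1,-1],[0,0,0.0006,0,0,-0.2,-1],[0,0,0.0008,0,0,-0.3,-1],[0,0,0.0011,0,0,-0.4,-1],[0,0,0.0014,0,0,-0.5,-1],[0,0,0.0017,0,0,-0.6,-1],[0,0,0.0019,0,0,-0.7,-1],[0,0,0.0021,0,0,-0.75,-1]]}}

```text
time_s: 12.62
ee_pos: [0.4975, 0.0227, 0.17]
eef_rot: [3.14, -0.002, -0.107]
force: [-1.1, -0.0, 0.3]
grip_width: 0.0458
```

Call:
{"api": "servo_tool", "payload": {"rows": [[0,0,0.0003,0,0,-0.1,-1],[0,0,0.0006,0,0,-0.2,-1],[0,0,0.0008,0,0,-0.3,-1],[0,0,0.0011,0,0,-0.4,-1],[0,0,0.0014,0,0,-0.5,-1],[0,0,0.0017,0,0,-0.6,-1],[0,0,0.0019,0,0,-0.68,-1],[0,0,0.0021,0,0,-0.68,-1]]}}

```text
time_s: 13.28
ee_pos: [0.4975, 0.0227, 0.1721]
eef_rot: [3.14, -0.002, -0.791]
force: [-0.0, 0.3, -0.3]
grip_width: 0.0459
```

```bash
python3 - <<'E'
from h import *
o=ctrl.get_obs();c=cams.camera("wrist");save(c,"w8.png",(200,150,440,340),3);print(o["ee_pos"],o["eef_rot"],o["qpos"].round(3),o["force"],o["moment"],o["grip_width"])
E
```

```text
[0.49745964 0.02272159 0.17206705] [ 3.14030229e+00 -1.78186439e-03 -7.91040466e-01] [-2.700e-02  2.150e-01  1.708e+00 -2.000e-03  1.218e+00  2.336e+00] [-0.01821339  0.30085291 -0.27059642] [ 0.02864082  0.25085305 -0.0142957 ] 0.045926379677831766
```

View pics/w8.png

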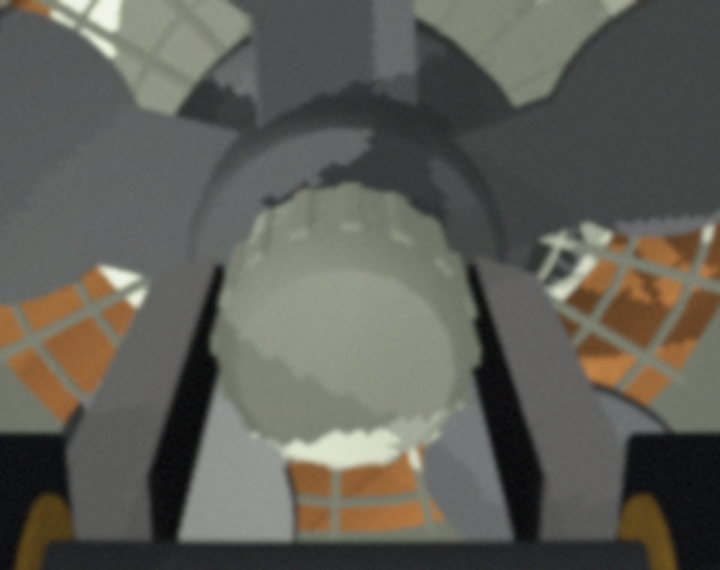

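That's about 4.8 rad in total, so the cap should be free. A gentle lift while watching the force.

Call:
{"api": "servo_tool", "payload": {"rows": [[0,0,0.001,0,0,0,-1],[0,0,0.002,0,0,0,-1],[0,0,0.003,0,0,0,-1],[0,0,0.004,0,0,0,-1],[0,0,0.005,0,0,0,-1],[0,0,0.006,0,0,0,-1],[0,0,0.007,0,0,0,-1],[0,0,0.008,0,0,0,-1]]}}

```text
time_s: 14.0
ee_pos: [0.4975, 0.0227, 0.1802]
eef_rot: [3.14, -0.002, -0.786]
force: [1.8, -0.0, 0.1]
grip_width: 0.0457
```

Call:
{"api": "servo_tool", "payload": {"rows": [[0,0,0.006,0,0,0,-1],[0,0,0.012,0,0,0,-1],[0,0,0.02,0,0,0,-1],[0,0,0.03,0,0,0,-1],[0,0,0.04,0,0,0,-1],[0,0,0.05,0,0,0,-1],[0,0,0.06,0,0,0,-1],[0,0,0.07,0,0,0,-1]]}}

```text
time_s: 14.67
ee_pos: [0.4975, 0.0227, 0.2515]
eef_rot: [3.141, -0.002, -0.786]
force: [0.1, -0.2, 0.9]
grip_width: 0.046
```

Call:
{"api": "servo_tool", "payload": {"rows": [[0,0,0.001,0,0,0,-1],[0,0,0.001,0,0,0,-1],[0,0,0.001,0,0,0,-1],[0,0,0.001,0,0,0,-1],[0,0,0.001,0,0,0,-1],[0,0,0.001,0,0,0,-1],[0,0,0.001,0,0,0,-1],[0,0,0.001,0,0,0,-1]]}}

```text
time_s: 15.33
ee_pos: [0.4975, 0.0227, 0.2523]
eef_rot: [3.14, -0.002, -0.786]
force: [0.7, 0.7, 0.2]
grip_width: 0.0463
```

```bash
python3 - <<'E'
from h import *
o=ctrl.get_obs();print(o["ee_pos"],o["eef_rot"],o["force"],o["grip_width"],abs(o["joint_vel"]).max())
s=cams.camera("scene");d=cams.camera("side");w=cams.camera("wrist")
save(s,"s9.png",(220,90,420,240),4);save(d,"d9.png",(210,90,370,230),4);save(w,"w9.png")
A=[np.array(f["at"])*[640,400] for f in cams.place_of(s,"cap")];B=[np.array(f["at"])*[640,400] for f in cams.place_of(d,"cap")]
for a in A:
  for b in B:
    x,e=tri([ray(s,a),ray(d,b)])
    if max(e)<.01 and x[2]>.1: print(a,b,x,e)
Rc=[at_z(w,np.array(f["at"])*[640,400],.245,o) for f in cams.place_of(w,"cap")];print(Rc)
E
```

```text
[0.49748456 0.02271351 0.2523221 ] [ 3.14048608e+00 -2.02077783e-03 -7.85603570e-01] [0.69326993 0.70471185 0.21858048] 0.046264590573086455 0.002047509951773936
[236.032 200.48 ] [395.072 192.68 ] [ 0.69196578 -0.15635889  0.24027666] [np.float64(0.004647688572274456), np.float64(0.004647688572274371)]
[320.384 155.48 ] [292.8  158.68] [0.49736526 0.02369436 0.2425638 ] [np.float64(0.005112498100574943), np.float64(0.00511249810057503)]
[array([ 0.49540986, -0.11195641,  0.245     ]), array([0.49876003, 0.02367114, 0.245     ])]
```

View pics/s9.png

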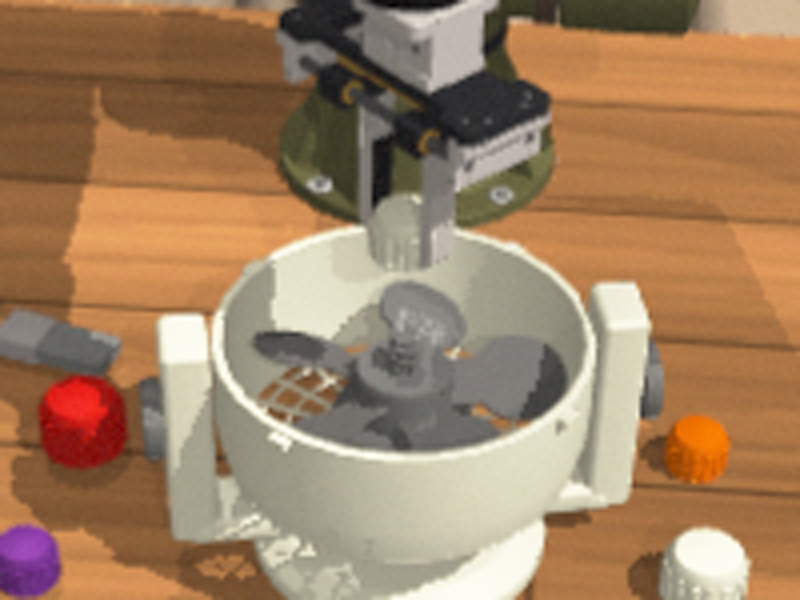

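View pics/d9.png

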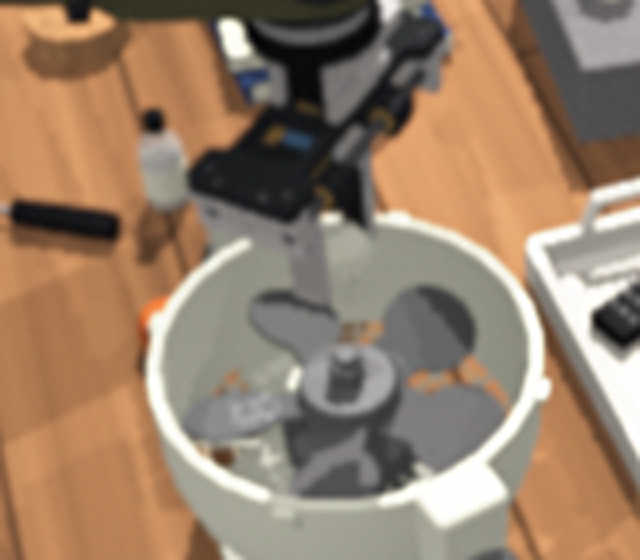

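View pics/w9.png

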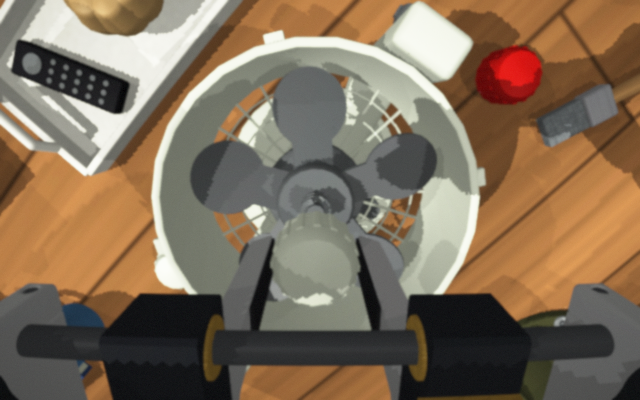

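The pictures show the bare shaft on the hub (scene crop 405,345; side crop 347,370). The cap is upright between the fingers at z≈0.243, centred over the hub, and the arm is still. Handing in.

```bash
python3 -c "
from station import hand_in
print(hand_in())"
```

```text
the job is handed in; nothing more can be done
None
```

I unscrewed the white cap from the hub, lifted it off the shaft, and handed the job in with it still in the gripper at about 15.5 s. `hand_in()` reports no verdict.

- **Which cap:** two white ones remained after leaving out orange, purple and red. The one on the table is larger, so I took the one on the hub.
- **Thread direction:** a gentle counter-clockwise try met a resisting moment of 0.29 N·m, about where the 12 N grip slips. Clockwise turned freely, so it is a left-hand thread. I made two clockwise strokes with one regrasp, about 4.8 rad in all, and it then lifted off with no noticeable force.
- **Last checks on the cap:**
  - It is upright by eye in the pictures, with the tool vertical to within 0.003 rad.
  - It is at about (0.497, 0.024, 0.243), roughly 88 mm above the hub face.
  - It is within about 2 mm of the hub's axis.
  - The opening was 46.3 mm at a commanded grip of 15 N, and the arm was still.
- **Other things on the table:** nothing else was touched, and the things visible in the last pictures looked unmoved. I did not measure their positions again.
- **Disagreements:**
  - The two-view fix of the held cap had ray misses of about 5 mm.
  - The estimates of the hub's axis differed by 2–4 mm in y between views.
  - The detector also gave one false match away from the fan, at (0.692, −0.156, 0.240), which I ignored.

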